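# Load the roasting rack and cam-lock its sliding leg at the mark

### The arm

A 7-joint arm with a two-finger parallel gripper is mounted at the origin on the work surface. World frame = base frame: x ahead of the robot, y to its left, z up, the work surface at z = 0. Lengths are in m, angles in rad, forces in N, time in s.
With the tool pointing down it reaches from about 0.425 to 0.925 m from the base axis. Payload 6.8 kg.
Tool frame: the origin (TCP) lies at the very end of the fingers, on their centre line; the grasp point (between the pads) lies bot.tcp_to_grasp behind it (bot.tcp_to_grasp is the distance from the TCP to the grasp point, in m); z points along the fingers, y is the line along which they close (so a half turn about z gives the same grasp; the last joint's range is limited). The gripper opens to 85 mm and grips with 20 to 120 N. Pads are 22 mm wide; open, the fingers measure 114 mm over their backs; the gripper's body (76 mm by 85 mm) begins 54 mm behind the grasp point. The pads swing forward as they close: fully open they stand 13 mm farther back than shut.
Start: joints at [-1.417, 0.477, 0.022, 1.555, -0.011, 1.109, -0.083], TCP at [0.175, 0.652, 0.231] pointing down, gripper open.
Joint ranges: [-2.96, 2.96], [-0.34, 2.1], [-1.41, 1.46], [0.24, 2.44], [-1.37, 4.51], [0.17, 1.92], [-2.96, 2.96]. Speed limits (rad/s): [2.39, 2.39, 3.14, 3.14, 3.14, 3.14, 3.14].

### API

Orientations are given as a unit quaternion [w, x, y, z].
In Python, from station import bot gives the robot as it stands.
- The arm moves only by the tool servo_tool, never from a script. Its argument "motion" is a list that holds one entry, the list of rows, each a list of 7 numbers: the shift along the tool's x, y, z in m, then the turn, a rotation vector about the tool's x, y, z in units of 5 degrees (1.0 is 5 degrees), then the opening, from 0 (shut) to 1 (fully open). A call has 1 to 20 rows; each row is the pose to reach, as a shift and turn from the pose commanded when the call began, along the tool's axes at that moment; what a row does not reach only later rows make up. A row lasts 1/12 s, in which the tool goes at most 41.7 mm and 7.16 degrees, less where a joint would pass 70% of its speed; a pose out of reach is approached as far as the arm can. A call with a gripper value outside its range is refused whole. The fingers move at their own pace and stop on an object; "grip_force" is the grip in N (left out, the last holds). Time passes only in rows, so rows that repeat a pose let the fingers close. It gives the time, the measured TCP pose, the force, the opening and the grip force at its end, in the units of the state.
- bot.get_obs(): the state, without advancing time (a new reading comes with each control period).
- bot.read_camera(name): name is "scene" or "top" or "wrist"; returns a dict with "img" (384x512x3 uint8, red, green, blue), "K" (3x3 intrinsics, pixels), "k1" (the pictures are not rectified: a ray, as slopes to the right and down, at radius r is drawn at 1 + k1 r^2 times it, then the intrinsics apply), "pose" (4x4, takes a point from camera to world coordinates). Camera axes: x right, y down, z forward; pixel columns grow to the right and rows downward; lengths in m; the calibration is good to about 2 mm. A picture is of the moment at which its call begins. There is no depth.
- bot.hand_in(): hands the job in; it is judged then, once.
The state is a dict: "t": time; "q": joint angles; "joint_vel": joint speeds; "joint_torque": joint torques, N m; "eef_pos": TCP position; "tool_rot": TCP orientation; "contact_force": force on the tool from outside, world axes, zero at the start; "torque": the same for the moment, N m; "gripper_width": opening from 0.0 (shut) to 1.0 (fully open); "grasp_force": force on a finger pad.
Only numpy, scipy, OpenCV 4.12 (cv2) and the standard library are available. Lean on these libraries where they do the work, as an engineer would, in place of code of your own. Each camera call takes 0.05 s, during which the arm holds its last target. There are 200 camera calls.

### The job

Put the two tomatillos that stand on the table into the roasting rack's two cups, one in each. Then draw the rack's spring-loaded sliding leg out until its pointer is level with the white clip on the scale, pause there with the cam lever still open, and, holding the leg there, slide the cam lever fully closed against the thumb ear. Finish still gripping the ear and lever with the leg at the mark; let nothing go, and leave the other things on the table where they are.

Things in the scene. Friction and masses are not known exactly. Their poses are not given: they have to be found in the camera images.
- tomatillo_1: green tomatillo standing on the table, squat and round: 46 mm wide at 20 mm above its underside, 41 mm high, flat foot 26 mm wide, about 55 g; origin under its centre
- tomatillo_2: the other tomatillo, the same size; either may go in either cup
- rack: steel roasting rack, fixed. Origin on the table near the rail end of its cup plate; x along the rail, the way the leg is drawn out, y to the left of that, z up. In mm: cup plate x -175 to -10, 88 wide, 10 thick; rail x -15 to 200, 30 wide, top z 22, end stop to x 212; dark steel scale strip with white ticks x 0 to 200 at y -79, top z 12
- pocket_a (a point): centre of the floor of the cup farther from the rail (rack x -130, y 0), 10 mm above the table; round cup 56 mm inside, 62 mm outside, wall rising 18 mm above that floor (rim 28 mm above the table)
- pocket_b (a point): the same for the cup nearer the rail (rack x -50, y 0)
- leg_head: sliding leg's dark steel head; axes as the rack's; origin on the rail's centreline at table height. In mm from it: saddle top z 34; thumb ear, a plate fixed to the leg, x -12 to 12, y -16 to -6, z 34 to 70; pan bar across the outer end, x 16 to 26, y -62 to 62, z 34 to 70: open fingers astride ear and lever can push its inner face (x 16) to draw the leg out
- leg (a joint): how far the leg is drawn out, m: 0 fully in, 0.10 stop; the leg head is at rack x = 0.055 + this, y 0. A spring pulls it in with about 2 N at 0 and 5 N at 0.09; whatever the cam, it runs back in when it is not held
- cam_tab: the cam lever: upright aluminium tab on the saddle, on the +y side of the ear, moving with the leg: 24 mm along the rail, 10 mm thick, top 68 mm above the table; origin 34 mm above the table in the middle of its thickness, at leg head y +27 mm when open and +11 mm when closed
- cam (a joint): how far the cam lever is closed, m: 0 open, 0.016 fully closed; it slides in the leg head's -y direction, towards the ear, with 4 N friction, and stays where left. Over ear and lever: 48 mm open (y -16 to 32), 32 mm closed (y -16 to 16), so closing the gripper across both, centred on y 0, slides it shut and grips the leg
- pointer (a point): tip of the thin pointer arm on the leg head, over the scale strip: leg head x 0, y -79, 30 mm above the table
- mark_clip: white plastic clip fixed on the scale strip, the length mark, 6 mm long along the rail, 20 mm high at its outer side; origin under its middle, axes as the rack's. The pointer is at the mark when both have the same x along the rail
- onion: white onion, 68 mm wide, 66 mm high, origin under its centre; to be left alone
- garlic: garlic bulb, 48 mm wide, 48 mm high, origin under its centre; to be left alone
- poblano: dark green poblano pepper lying down, 103 mm long plus stem along its x, 48 mm wide, origin under its middle; to be left alone
- spice_jar: amber glass jar with steel lid, 54 mm wide, 85 mm high, origin under its centre; to be left alone
- salt_jar: clear glass jar with steel lid, 54 mm wide, 85 mm high, origin under its centre; to be left alone
- spatula: black plastic spatula lying flat along its x; to be left alone
- bowl: white bowl, 150 mm wide, 60 mm high, origin under its centre; to be left alone
Mind the look-alikes: they are no part of the job. What is shaped like the tomatillo_2 but orange is not meant.

How it is judged:
On the way, in this order (a step that is already met when the one before it is completed fails the run):
1. a tomatillo stands in each cup, let go ((((horizontal distance between tomatillo_1 and pocket_a below 0.01 m and z of tomatillo_1 in the frame of rack below 0.016 m and angle between tomatillo_1's own z axis and vertical below 0.35 rad) and (horizontal distance between tomatillo_2 and pocket_b below 0.01 m and z of tomatillo_2 in the frame of rack below 0.016 m and angle between tomatillo_2's own z axis and vertical below 0.35 rad)) or ((horizontal distance between tomatillo_1 and pocket_b below 0.01 m and z of tomatillo_1 in the frame of rack below 0.016 m and angle between tomatillo_1's own z axis and vertical below 0.35 rad) and (horizontal distance between tomatillo_2 and pocket_a below 0.01 m and z of tomatillo_2 in the frame of rack below 0.016 m and angle between tomatillo_2's own z axis and vertical below 0.35 rad))) and contact force between the fingers and tomatillo_1 below 0.1 N and contact force between the fingers and tomatillo_2 below 0.1 N), for 0.2 s.
2. the leg is held by the fingers with its pointer at the clip, the cam lever still open (x of pointer in the frame of mark_clip between -0.006 and 0.006 m and value of joint cam below 0.006 m and contact force between the fingers and leg_head above 0.5 N), for 0.2 s.
3. the cam lever is closed with the leg at the mark (x of pointer in the frame of mark_clip between -0.006 and 0.006 m and value of joint cam above 0.013 m), for 0.2 s.
At the end, for the whole second after the job is handed in: Fingers grip thumb ear and cam lever (over 2 N on each); cam closed at least 13 of 16 mm; pointer still and within 6 mm of the clip's middle along the rail; each cup holds one untouched tomatillo, upright (within 20 degrees) on its floor, within 10 mm of the cup's centre (all of step 1 and all of step 3 and contact force between the fingers and leg_head above 2 N and contact force between the fingers and cam_tab above 2 N and velocity of joint leg between -0.01 and 0.01 m/s); the arm keeps its last pose, push and grip.
It fails at once if the cam lever is closed by half or more while the leg is over 10 mm from the mark (value of joint cam above 0.008 m and (x of pointer in the frame of mark_clip below -0.01 m or x of pointer in the frame of mark_clip above 0.01 m)).
It fails at once if another thing on the table is moved by more than 30 mm (distance of any of onion, garlic, poblano, spice_jar, salt_jar, spatula, bowl from where it was at the start of the episode above 0.03 m).
It also fails if it takes over 58 s, if anything falls off the work surface, if the arm or the gripper's body presses on something with over 40 N, if the wrist force passes 120 N, or if a joint passes its speed limit or range.

## Working session

There is one attempt and no reset: what is moved stays moved. The work goes in short steps, Python scripts to look and compute and a tool call to move; the robot and the scene stay as the last step left them, time stands still between calls to the robot, and variables do not carry over. Pictures are saved under pics/ and viewed, at most 10 in all, crops included, and the job is handed in when it is done.

Besides the shell and the picture viewer there is one more tool, called after "Emit:" as name(argument=value, ...) on one line, values as JSON. servo_tool: Moves the arm, as the interface text tells. Its arguments: {"type":"object","properties":{"motion":{"type":"array"},"grip_force":{"type":"number"}},"required":["motion"]}

```bash
mkdir -p pics
cat > h.py <<'E'
import numpy as np, cv2
from station import bot
from scipy.spatial.transform import Rotation as R
def save(c,name):
    d=bot.read_camera(c); cv2.imwrite(f'pics/{name}.png',d['img'][...,::-1]); np.savez(f'pics/{name}.npz',**d); return d
def load(name): return np.load(f'pics/{name}.npz')
def ray(d,u,v):
    K,k1,T=d['K'],float(d['k1']),d['pose']
    n=cv2.undistortPoints(np.array([[[u,v]]],float),K,np.array([k1,0,0,0,0.]))[0,0]
    r=T[:3,:3]@np.array([n[0],n[1],1]); return T[:3,3],r
def at(d,u,v,z):
    o,r=ray(d,u,v); return (o+r*(z-o[2])/r[2])
def proj(d,P):
    P=np.atleast_2d(P).astype(float); T=np.linalg.inv(d['pose']); 
    c=P@T[:3,:3].T+T[:3,3]
    return cv2.projectPoints(c,np.zeros(3),np.zeros(3),d['K'],np.array([float(d['k1']),0,0,0,0.]))[0][:,0]
def tri(obs):
    A=np.zeros((3,3));b=np.zeros(3)
    for d,u,v in obs:
        o,r=ray(d,u,v); r=r/np.linalg.norm(r); M=np.eye(3)-np.outer(r,r); A+=M;b+=M@o
    return np.linalg.solve(A,b)
E
python3 - <<'E'
from h import *
a=save('scene','s0');b=save('top','t0')
for d in(a,b): print(d['K'].tolist(),d['k1'],d['pose'].round(4).tolist())
o=bot.get_obs();print({k:np.round(v,3).tolist() for k,v in o.items()},bot.tcp_to_grasp)
E
```

```text
[[499.68785332949255, 0.0, 260.37274744040496], [0.0, 499.68785332949255, 189.91465324657221], [0.0, 0.0, 1.0]] 0.06100642435519027 [[-0.1542, 0.5261, -0.8363, 1.8269], [0.988, 0.085, -0.1287, 0.1506], [0.0034, -0.8462, -0.5329, 0.8579], [0.0, 0.0, 0.0, 1.0]]
[[427.5582937127258, 0.0, 261.9494653569264], [0.0, 427.5582937127258, 187.32062363700464], [0.0, 0.0, 1.0]] -0.0016626726827093205 [[0.0193, -0.9953, 0.0945, 0.448], [-0.9995, -0.0216, -0.0236, -0.0138], [0.0255, -0.094, -0.9952, 1.1358], [0.0, 0.0, 0.0, 1.0]]
{'t': 0.1, 'q': [-1.417, 0.478, 0.022, 1.556, -0.011, 1.109, -0.083], 'joint_vel': [0.0, -0.002, 0.001, -0.004, 0.0, -0.001, 0.001], 'joint_torque': [0.004, -59.776, 1.613, -28.195, 0.013, 0.005, -0.0], 'eef_pos': [0.175, 0.651, 0.23], 'tool_rot': [-0.0, 0.131, 0.991, -0.001], 'contact_force': [0.989, 0.24, -0.502], 'torque': [-0.004, -0.018, 0.035], 'grasp_force': 0.0, 'gripper_width': 1.001} 0.0187
```

View pics/s0.png

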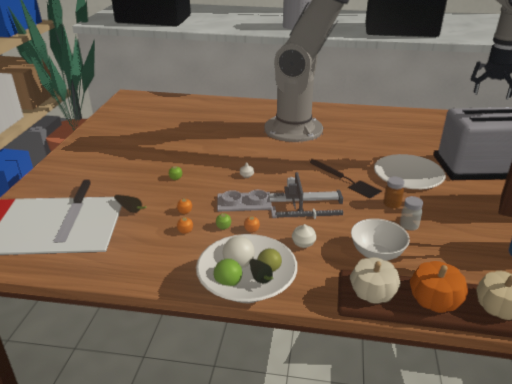

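View pics/t0.png

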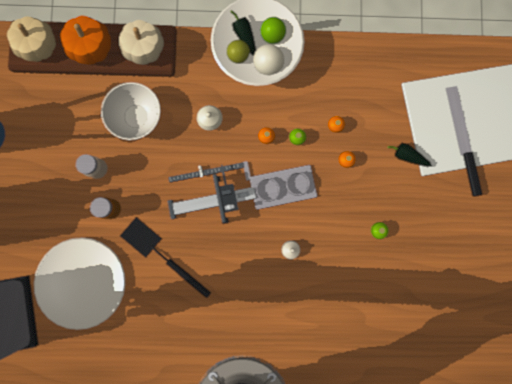

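The pictures show green round items at top (297,137) and (380,231), matching scene (223,221) and (175,173). Orange look-alikes are at top (266,135), (336,124) and (347,159). The two green ones fit because of their colour and because they stand on the table; the produce on the plate doesn't count. I'll confirm that in one enlarged crop.

Run:
```python
from h import *
i=cv2.imread('pics/t0.png')[105:255,160:400]
cv2.imwrite('pics/t0c.png',cv2.resize(i,None,fx=3.3,fy=3.3,interpolation=cv2.INTER_CUBIC))
i=cv2.imread('pics/s0.png')[155:245,165:355]
cv2.imwrite('pics/s0c.png',cv2.resize(i,None,fx=4.2,fy=4.2,interpolation=cv2.INTER_CUBIC))
for n in('t0','s0'):
    d=load(n); h=cv2.cvtColor(d['img'],cv2.COLOR_RGB2HSV)
    m=cv2.inRange(h,(35,120,60),(60,255,255)); k,l,s,c=cv2.connectedComponentsWithStats(m)
    for j in range(1,k):
        if s[j,4]>25: print(n,s[j],c[j].round(1),at(d,*c[j],.022).round(3))
```

```text
t0 [261  18  24  25 497] [272.5  30. ] [ 0.983 -0.061  0.022]
t0 [290 129  16  16 179] [297.1 136.6] [ 0.691 -0.131  0.022]
t0 [371 223  17  16 192] [379.1 230.3] [ 0.448 -0.348  0.022]
s0 [169 167  13  12 113] [175.2 172.9] [ 0.455 -0.346  0.022]
s0 [217 215  14  14 155] [223.3 221.6] [ 0.699 -0.129  0.022]
s0 [214 259  28  26 562] [227.9 272. ] [ 0.906 -0.072  0.022]
```

View pics/t0c.png

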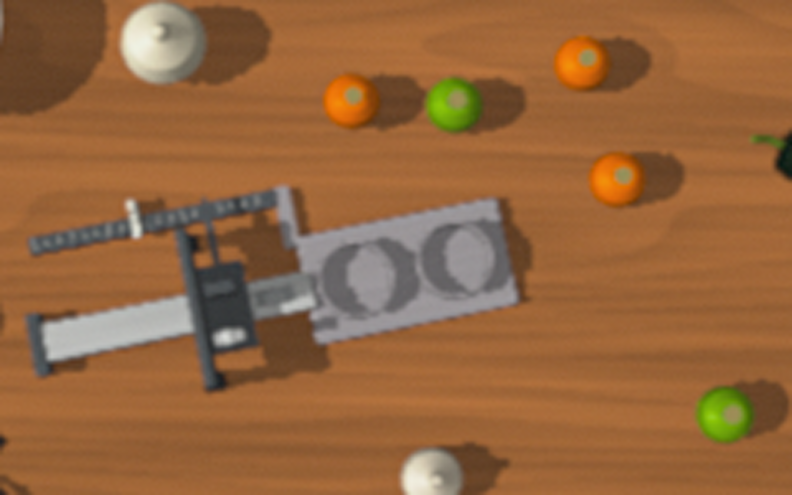

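View pics/s0c.png

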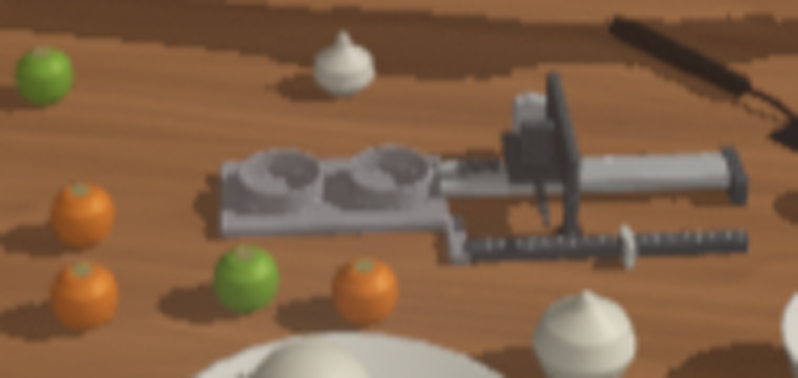

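The crops show green tomatillos at crop (454,104) and (725,414), both on the table and green with a calyx; the three orange ones are decoys. The rack's rail points left, the clip is at crop (134,215), and the plate corners are at (299,240), (497,199), (519,298) and (318,344).

Run:
```python
from h import *
from scipy.optimize import least_squares
d=load('t0')
f=lambda u,v:((u+.5)/3.3-.5+160,(v+.5)/3.3-.5+105)
m=[((-10,-44,10),(299,240)),((-175,-44,10),(497,199)),((-175,44,10),(519,298)),((-10,44,10),(318,344))]
P=np.array([a for a,_ in m])/1000; U=np.array([f(*b) for _,b in m])
W=np.array([at(d,*u,.01) for u in U]); print(W.round(4))
def res(p):
    c,s=np.cos(p[2]),np.sin(p[2]); 
    Q=P@np.array([[c,s,0],[-s,c,0],[0,0,1]])+[p[0],p[1],0]; return (Q-W)[:,:2].ravel()
s=least_squares(res,[.6,0,1.7]);p=s.x;print('rack',p, np.degrees(p[2]),s.fun.round(4)*1000)
def w(x,y,z=0): c,q=np.cos(p[2]),np.sin(p[2]); return np.array([p[0]+c*x-q*y,p[1]+q*x+c*y,z])
print('A',w(-.13,0),'B',w(-.05,0),'head',w(.055,0))
g=at(d,*f(134,217),.012);r=g[:2]-p[:2];c,q=np.cos(p[2]),np.sin(p[2]);print('clip',g,'rack',c*r[0]+q*r[1],-q*r[0]+c*r[1])
E=R.from_quat(np.roll(bot.get_obs()['tool_rot'],-1)).as_matrix();print(E.round(3))
```

```text
[[ 0.5807 -0.009   0.01  ]
 [ 0.6176 -0.1681  0.01  ]
 [ 0.5377 -0.1866  0.01  ]
 [ 0.4975 -0.026   0.01  ]]
rack [ 0.53712005 -0.00738391  1.80256361] 103.27928715372266 [ 1.6  2.   2.6  0.5 -3.2 -1.3 -0.9 -1.3]
A [ 0.56698078 -0.13390797  0.        ] B [ 0.54860495 -0.05604701  0.        ] head [0.52448666 0.0461455  0.        ]
clip [0.59601114 0.12338608 0.012     ] rack 0.11374629766575375 -0.08735405106880956
[[-0.966  0.259 -0.   ]
 [ 0.259  0.966 -0.002]
 [-0.    -0.002 -1.   ]]
```

Emit:
servo_tool(motion=[[[-0.57,-0.57,-0.06,0,0,12.4,1],[-0.57,-0.57,-0.06,0,0,12.4,1],[-0.57,-0.57,-0.06,0,0,12.4,1],[-0.57,-0.57,-0.06,0,0,12.4,1],[-0.57,-0.57,-0.06,0,0,12.4,1],[-0.57,-0.57,-0.06,0,0,12.4,1],[-0.57,-0.57,-0.06,0,0,12.4,1],[-0.57,-0.57,-0.06,0,0,12.4,1],[-0.57,-0.57,-0.06,0,0,12.4,1],[-0.57,-0.57,-0.06,0,0,12.4,1],[-0.57,-0.57,-0.06,0,0,12.4,1],[-0.57,-0.57,-0.06,0,0,12.4,1],[-0.57,-0.57,-0.06,0,0,12.4,1],[-0.57,-0.57,-0.06,0,0,12.4,1],[-0.57,-0.57,-0.06,0,0,12.4,1],[-0.57,-0.57,-0.06,0,0,12.4,1],[-0.57,-0.57,-0.06,0,0,12.4,1],[-0.57,-0.57,-0.06,0,0,12.4,1],[-0.57,-0.57,-0.06,0,0,12.4,1],[-0.57,-0.57,-0.06,0,0,12.4,1]]])

```text
t: 1.77
eef_pos: [0.5791, -0.0523, 0.2918]
tool_rot: [0.002, 0.625, 0.781, -0.001]
contact_force: [1.0, 0.6, 1.2]
gripper_width: 0.999
grasp_force: 0.0
```

Run:
```python
from h import *
o=bot.get_obs();print({k:np.round(o[k],4).tolist() for k in('t','q','eef_pos','tool_rot')})
a=save('wrist','w0');save('top','t1');print(a['K'].tolist(),a['k1'],a['pose'].round(3).tolist())
```

```text
{'t': 1.7667, 'q': [-0.5363, 0.307, 0.6572, 1.7476, -0.2002, 1.1537, 0.4005], 'eef_pos': [0.5791, -0.0523, 0.2918], 'tool_rot': [0.0016, 0.6248, 0.7808, -0.0007]}
[[291.73306604654334, 0.0, 254.91961564302468], [0.0, 291.73306604654334, 187.93417873428655], [0.0, 0.0, 1.0]] -0.018410572561943454 [[0.975, 0.211, 0.062, 0.565], [0.22, -0.936, -0.275, 0.017], [-0.0, 0.282, -0.959, 0.435], [0.0, 0.0, 0.0, 1.0]]
```

View pics/w0.png

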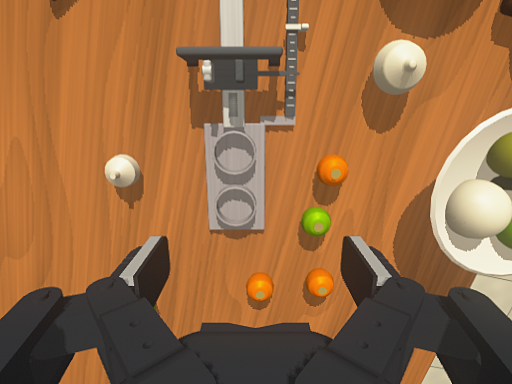

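The wrist view shows the rack upright with cup rims at about (235,152) and (237,206), the clip at (297,27), the green tomatillo at (316,221), and oranges at (332,169), (260,287) and (320,283). I'll enlarge the rack to measure it.

Run:
```python
from h import *
i=cv2.imread('pics/w0.png')
A=cv2.resize(i[100:245,190:350],None,fx=3.6,fy=3.6,interpolation=cv2.INTER_CUBIC)
B=cv2.resize(i[10:110,170:320],None,fx=3.6,fy=3.6,interpolation=cv2.INTER_CUBIC)
cv2.imwrite('pics/w0a.png',A);cv2.imwrite('pics/w0b.png',B)
d=load('w0'); h=cv2.cvtColor(d['img'],cv2.COLOR_RGB2HSV)
m=cv2.inRange(h,(35,120,60),(60,255,255)); k,l,s,c=cv2.connectedComponentsWithStats(m)
for j in range(1,k):
    if s[j,4]>100: print(s[j],c[j],at(d,*c[j],.022).round(4))
```

```text
[302 207  28  29 570] [315.32280702 220.56140351] [ 0.6925 -0.1319  0.022 ]
[497 219  15  29 219] [506.37899543 235.25570776] [ 0.9939 -0.0901  0.022 ]
```

View pics/w0a.png

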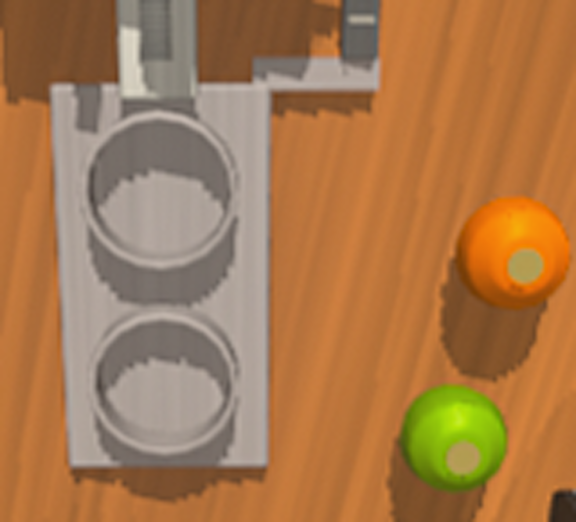

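View pics/w0b.png

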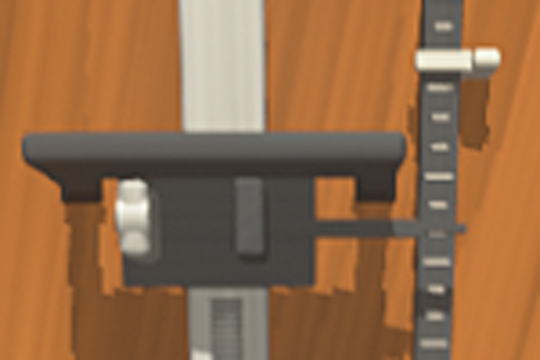

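The enlarged crops give clear rim ellipses at crop (160,190) and (164,379), plate corners at (52,86), (271,84), (71,466) and (267,466), the clip at v≈61 and the pointer at v≈229. The green one again sits between the orange decoys.

Run:
```python
from h import *
from scipy.optimize import least_squares
d=load('w0')
f=lambda u,v:((u+.5)/3.6-.5+190,(v+.5)/3.6-.5+100)
g=lambda u,v:((u+.5)/3.6-.5+170,(v+.5)/3.6-.5+10)
m=[((-10,44,10),f(52,86)),((-10,-44,10),f(271,84)),((-175,44,10),f(71,466)),((-175,-44,10),f(267,466)),((-50,0,28),f(160.5,190)),((-130,0,28),f(164,379)),((55,-79,30),g(440,229))]
P=np.array([a for a,_ in m])/1000;W=np.array([at(d,*u,p[2]) for (_,u),p in zip(m,P)])
def T(p,P): c,s=np.cos(p[2]),np.sin(p[2]); return P@np.array([[c,s,0],[-s,c,0],[0,0,1]])+[p[0],p[1],0]
wt=np.array([1,1,1,1,2,2,1])[:,None]
s=least_squares(lambda p:((T(p,P)-W)[:,:2]*wt).ravel(),[.537,0,1.8]);p=s.x
print('rack',p,np.degrees(p[2]));print(((T(p,P)-W)[:,:2]*1000).round(1).tolist())
inv=lambda q:(q[:2]-p[:2])@np.array([[np.cos(p[2]),-np.sin(p[2])],[np.sin(p[2]),np.cos(p[2])]])
for z in(.012,.016,.02): print('clip',z,inv(at(d,*g(444,61),z)))
print('clip outer',inv(at(d,*g(487,60),.02)),'pt',inv(at(d,*g(440,229),.03)))
print('A,B,head',T(p,np.array([[-.13,0,0],[-.05,0,0],[.055,0,0]])).round(4).tolist())
t=load('t0');print('t1',at(t,297.5,136.5,.02),at(d,315.5,221,.02))
print('t2',at(t,379,230.5,.02))
```

```text
rack [ 0.53949595 -0.00663478  1.79539793] 102.86872407774098
[[-1.2, 1.4], [0.1, 1.1], [-0.9, 0.2], [0.8, 0.8], [-0.3, 0.2], [0.4, -1.5], [1.0, 1.7]]
clip 0.012 [ 0.11255791 -0.07944873]
clip 0.016 [ 0.11165595 -0.07897793]
clip 0.02 [ 0.110754   -0.07850713]
clip outer [ 0.11108049 -0.09381514] pt [ 0.05359117 -0.07763655]
A,B,head [[0.5684, -0.1334, 0.0], [0.5506, -0.0554, 0.0], [0.5272, 0.047, 0.0]]
t1 [ 0.69161937 -0.13211314  0.02      ] [ 0.69362017 -0.13328089  0.02      ]
t2 [ 0.44713876 -0.34864124  0.02      ]
```

Emit:
servo_tool(motion=[[[-0.104,0.094,0.18,0,0,0,1],[-0.104,0.094,0.18,0,0,0,1],[-0.104,0.094,0.18,0,0,0,1],[-0.104,0.094,0.18,0,0,0,1],[-0.104,0.094,0.18,0,0,0,1],[-0.104,0.094,0.18,0,0,0,1],[-0.104,0.094,0.22,0,0,0,1],[-0.104,0.094,0.26,0,0,0,1],[-0.104,0.094,0.279,0,0,0,1],[-0.104,0.094,0.279,0,0,0,1],[-0.104,0.094,0.279,0,0,0,0.3],[-0.104,0.094,0.279,0,0,0,0.3],[-0.104,0.094,0.279,0,0,0,0.3],[-0.104,0.094,0.279,0,0,0,0.3],[-0.104,0.094,0.279,0,0,0,0.3],[-0.104,0.094,0.279,0,0,0,0.3]]], grip_force=25)

```text
t: 3.2
eef_pos: [0.6943, -0.1263, 0.0152]
tool_rot: [0.001, 0.622, 0.783, 0.001]
contact_force: [-1.2, 1.5, 5.7]
gripper_width: 0.51
grasp_force: 24.8
```

```bash
cat >> h.py <<'E'
def go(x,y,z,yaw=None):
    "shift in tool axes from the measured pose to a world point, and turn about tool z in 5-degree units"
    o=bot.get_obs(); M=R.from_quat(np.roll(o['tool_rot'],-1)).as_matrix()
    w=np.degrees(np.arctan2(M[1,0],M[0,0])); t=0 if yaw is None else -(yaw-w)/5
    print('shift',(M.T@(np.array([x,y,z])-o['eef_pos'])).round(4),'turn',round(t,2),'yaw',w.round(2))
def st():
    o=bot.get_obs();print({k:np.round(o[k],4).tolist() for k in('t','eef_pos','contact_force','gripper_width','grasp_force','joint_vel')})
E
python3 -c "
from h import *
st();go(.5684,-.1334,.10,102.87)"
```

```text
{'t': 3.2, 'eef_pos': [0.6943, -0.1263, 0.0152], 'contact_force': [-1.1873, 1.5453, 5.7138], 'gripper_width': 0.5095, 'grasp_force': 24.821, 'joint_vel': [-0.0002, -0.0014, -0.0008, -0.0009, 0.001, -0.0007, -0.0002]}
shift [ 0.0214 -0.1239 -0.0853] turn 0.03 yaw 103.01
```

Emit:
servo_tool(motion=[[[0,0,-0.04,0,0,0,0.3],[0,0,-0.085,0,0,0,0.3],[0,0,-0.085,0,0,0,0.3],[0,0,-0.085,0,0,0,0.3],[0,0,-0.085,0,0,0,0.3]]])

```text
t: 3.62
eef_pos: [0.6932, -0.126, 0.0985]
tool_rot: [0.001, 0.622, 0.783, 0.001]
contact_force: [0.2, -0.6, -1.3]
gripper_width: 0.509
grasp_force: 26.1
```

Run:
```python
from h import *
st();o=bot.get_obs();M=R.from_quat(np.roll(o['tool_rot'],-1)).as_matrix()
d=save('wrist','w1');h=cv2.cvtColor(d['img'],cv2.COLOR_RGB2HSV)
m=cv2.inRange(h,(30,90,40),(65,255,255)); k,l,s,c=cv2.connectedComponentsWithStats(m)
for j in range(1,k):
    if s[j,4]>150:
        q=at(d,*c[j],o['eef_pos'][2]+.008); print(s[j],c[j],q.round(4),(M.T@(q-o['eef_pos'])).round(4))
cv2.imwrite('pics/w1c.png',cv2.resize(d['img'][200:384,130:400,::-1],None,fx=2.5,fy=2.5))
```

```text
{'t': 3.6167, 'eef_pos': [0.6932, -0.126, 0.0985], 'contact_force': [0.1726, -0.5848, -1.3029], 'gripper_width': 0.5094, 'grasp_force': 26.1082, 'joint_vel': [0.0044, 0.0356, -0.0213, 0.026, -0.0031, 0.0008, -0.0004]}
[ 212  211   87   90 5419] [254.7815095  253.28270899] [ 0.695  -0.1301  0.1065] [-0.0044  0.0009 -0.008 ]
```

View pics/w1c.png

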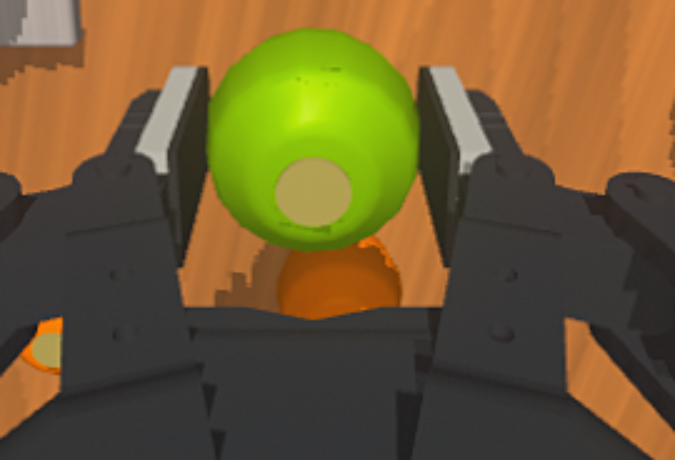

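It shows the tomatillo upright between the pads, sitting about 5 mm toward tool -x of centre. I'll place it in cup A.

Emit:
servo_tool(motion=[[[0.009,-0.04,0,0,0,0,0.3],[0.018,-0.08,0,0,0,0,0.3],[0.0265,-0.1235,0,0,0,0,0.3],[0.0265,-0.1235,0,0,0,0,0.3],[0.0265,-0.1235,0,0,0,0,0.3],[0.0265,-0.1235,0.03,0,0,0,0.3],[0.0265,-0.1235,0.05,0,0,0,0.3],[0.0265,-0.1235,0.06,0,0,0,0.3],[0.0265,-0.1235,0.06,0,0,0,0.3],[0.0265,-0.1235,0.06,0,0,0,0.3]]])

```text
t: 4.5
eef_pos: [0.5667, -0.1284, 0.0368]
tool_rot: [-0.0, 0.622, 0.783, -0.0]
contact_force: [-0.2, 1.1, -0.0]
gripper_width: 0.508
grasp_force: 26.1
```

Run:
```python
from h import *
st();go(.5672,-.1280,.029,102.87)
```

```text
{'t': 4.5, 'eef_pos': [0.5667, -0.1284, 0.0368], 'contact_force': [-0.1536, 1.0577, -0.0286], 'gripper_width': 0.5083, 'grasp_force': 26.134, 'joint_vel': [-0.0046, -0.029, 0.0193, -0.0097, 0.0027, 0.0001, -0.0007]}
shift [0.0002 0.0006 0.0078] turn 0.03 yaw 103.01
```

Emit:
servo_tool(motion=[[[0,0,0.008,0,0,0,0.3],[0,0,0.008,0,0,0,0.3],[0,0,0.008,0,0,0,0.3],[0,0,0.008,0,0,0,0.75],[0,0,0.008,0,0,0,0.75],[0,0,0.008,0,0,0,0.75],[0,0,0.008,0,0,0,0.75],[0,0,0.008,0,0,0,0.75],[0,0,-0.03,0,0,0,0.75],[0,0,-0.07,0,0,0,0.75],[-0.04,0,-0.1,0,0,0,1],[-0.08,0,-0.12,0,0,0,1],[-0.12,0,-0.12,0,0,0,1],[-0.12,0,-0.12,0,0,0,1],[-0.12,0,-0.12,0,0,0,1],[-0.12,0,-0.12,0,0,0,1]]])

```text
t: 5.83
eef_pos: [0.5929, -0.2453, 0.1568]
tool_rot: [-0.001, 0.623, 0.782, -0.0]
contact_force: [0.5, 0.2, -0.3]
gripper_width: 0.998
grasp_force: 0.0
```

Run:
```python
from h import *
st();d=save('wrist','w2');t=save('top','t2')
for n,d in(('w',d),('t',t)):
    h=cv2.cvtColor(d['img'],cv2.COLOR_RGB2HSV)
    m=cv2.inRange(h,(30,90,40),(65,255,255)); k,l,s,c=cv2.connectedComponentsWithStats(m)
    for j in range(1,k):
        if s[j,4]>100: print(n,s[j],c[j].round(1),at(d,*c[j],.022).round(4),at(d,*c[j],.032).round(4))
    print(proj(d,[[.447,-.3486,.02],[.5684,-.1334,.03]]))
go(.4475,-.3485,.014,102.87)
```

```text
{'t': 5.8333, 'eef_pos': [0.5929, -0.2453, 0.1568], 'contact_force': [0.5391, 0.209, -0.3276], 'gripper_width': 0.9976, 'grasp_force': 0.0, 'joint_vel': [-0.0337, -0.001, -0.0295, 0.0207, -0.0031, 0.0013, 0.0001]}
w [ 230   19   53   59 2189] [255.8  48.7] [ 0.5682 -0.1316  0.022 ] [ 0.5686 -0.1332  0.032 ]
w [  75  220   49   44 1485] [100.5 240.7] [ 0.4501 -0.3486  0.022 ] [ 0.4548 -0.3424  0.032 ]
w [285 302  15  19 126] [292.6 311.6] [ 0.6704 -0.3883  0.022 ] [ 0.6671 -0.3807  0.032 ]
[[ 98.47035479 239.21206667]
 [255.56914885  49.31037916]]
t [260  17  26  27 528] [272.6  29.9] [ 0.9833 -0.0607  0.022 ] [ 0.9785 -0.0603  0.032 ]
t [227  39  23  23 369] [237.6  50.5] [0.9225 0.0326 0.022 ] [0.9183 0.0322 0.032 ]
t [289 174  17  17 214] [297.2 182.4] [ 0.5687 -0.1324  0.022 ] [ 0.5676 -0.1313  0.032 ]
[[378.98469485 230.55300283]
 [297.86899541 182.20751941]]
shift [-0.07   -0.1655  0.1424] turn 0.05 yaw 103.1
```

Emit:
servo_tool(motion=[[[-0.016,-0.038,0.01,0,0,0,1],[-0.032,-0.076,0.02,0,0,0,1],[-0.048,-0.114,0.03,0,0,0,1],[-0.064,-0.152,0.04,0,0,0,1],[-0.069,-0.165,0.06,0,0,0,1],[-0.069,-0.165,0.08,0,0,0,1],[-0.069,-0.165,0.11,0,0,0,1],[-0.069,-0.165,0.143,0,0,0,1],[-0.069,-0.165,0.143,0,0,0,1],[-0.069,-0.165,0.143,0,0,0,1],[-0.069,-0.165,0.143,0,0,0,0.3],[-0.069,-0.165,0.143,0,0,0,0.3],[-0.069,-0.165,0.143,0,0,0,0.3],[-0.069,-0.165,0.143,0,0,0,0.3],[-0.069,-0.165,0.143,0,0,0,0.3],[-0.069,-0.165,0.143,0,0,0,0.3],[-0.069,-0.165,0.1,0,0,0,0.3],[-0.069,-0.165,0.06,0,0,0,0.3],[-0.069,-0.165,0.04,0,0,0,0.3],[-0.069,-0.165,0.04,0,0,0,0.3]]])

```text
t: 7.6
eef_pos: [0.4508, -0.3519, 0.1228]
tool_rot: [0.005, 0.623, 0.782, 0.001]
contact_force: [-0.3, -0.1, -1.4]
gripper_width: 0.509
grasp_force: 26.3
```

Run:
```python
from h import *
st();o=bot.get_obs();M=R.from_quat(np.roll(o['tool_rot'],-1)).as_matrix()
d=save('wrist','w3');h=cv2.cvtColor(d['img'],cv2.COLOR_RGB2HSV)
m=cv2.inRange(h,(30,90,40),(65,255,255)); k,l,s,c=cv2.connectedComponentsWithStats(m)
for j in range(1,k):
    if s[j,4]>150:
        q=at(d,*c[j],o['eef_pos'][2]+.006); print(s[j],c[j],(M.T@(q-o['eef_pos'])).round(4))
go(.5506,-.0554,.1)
```

```text
{'t': 7.6, 'eef_pos': [0.4508, -0.3519, 0.1228], 'contact_force': [-0.3247, -0.0975, -1.3924], 'gripper_width': 0.5086, 'grasp_force': 26.254, 'joint_vel': [0.0175, 0.0587, -0.0476, 0.049, -0.0394, -0.0617, 0.0303]}
[ 212  200   87   89 5407] [254.86425005 242.41224339] [ 0.0008  0.0009 -0.006 ]
[456 257  26  25 222] [469.0990991  268.46396396] [-0.0154  0.1172 -0.0051]
shift [0.265  0.1645 0.0202] turn 0 yaw 103.0
```

Emit:
servo_tool(motion=[[[0.033,0.0205,0.01,0,0,0,0.3],[0.066,0.041,0.01,0,0,0,0.3],[0.099,0.062,0.01,0,0,0,0.3],[0.132,0.082,0.01,0,0,0,0.3],[0.165,0.103,0.01,0,0,0,0.3],[0.198,0.123,0.01,0,0,0,0.3],[0.231,0.144,0.01,0,0,0,0.3],[0.264,0.164,0.01,0,0,0,0.3],[0.264,0.164,0.04,0,0,0,0.3],[0.264,0.164,0.06,0,0,0,0.3],[0.264,0.164,0.07,0,0,0,0.3],[0.264,0.164,0.07,0,0,0,0.3],[0.264,0.164,0.07,0,0,0,0.3]]])

```text
t: 8.73
eef_pos: [0.5478, -0.0563, 0.0469]
tool_rot: [-0.0, 0.623, 0.782, -0.001]
contact_force: [0.4, 0.6, -0.2]
gripper_width: 0.512
grasp_force: 26.2
```

Run:
```python
from h import *
st();go(.5508,-.0564,.0285,102.87);print(bot.get_obs()['tool_rot'])
```

```text
{'t': 8.7333, 'eef_pos': [0.5478, -0.0563, 0.0469], 'contact_force': [0.4441, 0.6054, -0.2177], 'gripper_width': 0.5118, 'grasp_force': 26.2474, 'joint_vel': [-0.0029, -0.0282, 0.0175, -0.0174, 0.0036, 0.0018, -0.0043]}
shift [-0.0008  0.0029  0.0184] turn 0.01 yaw 102.91
[-4.96515057e-04  6.23138245e-01  7.82111264e-01 -6.71840510e-04]
```

Emit:
servo_tool(motion=[[[-0.001,0.003,0.01,0,0,0,0.3],[-0.001,0.003,0.018,0,0,0,0.3],[-0.001,0.003,0.018,0,0,0,0.3],[-0.001,0.003,0.018,0,0,0,0.3],[-0.001,0.003,0.018,0,0,0,0.75],[-0.001,0.003,0.018,0,0,0,0.75],[-0.001,0.003,0.018,0,0,0,0.75],[-0.001,0.003,0.018,0,0,0,0.75],[-0.001,0.003,0.018,0,0,0,0.75],[-0.001,0.003,-0.02,0,0,0,0.75],[-0.001,0.003,-0.06,0,0,0,0.75],[-0.001,0.003,-0.1,0,0,0,1],[0.03,0.003,-0.12,0,0,0,1],[0.07,0.003,-0.12,0,0,0,1],[0.1,0.003,-0.12,0,0,0,1],[0.1,0.003,-0.12,0,0,0,1],[0.1,0.003,-0.12,0,0,0,1],[0.1,0.003,-0.12,0,0,0,1],[0.1,0.003,-0.12,0,0,0,1]]])

```text
t: 10.32
eef_pos: [0.5291, 0.0412, 0.1673]
tool_rot: [0.0, 0.623, 0.782, -0.0]
contact_force: [0.0, -0.1, 0.0]
gripper_width: 0.996
grasp_force: 0.0
```

Run:
```python
from h import *
st();d=save('wrist','w4');t=save('top','t4');s=save('scene','s4')
h=cv2.cvtColor(t['img'],cv2.COLOR_RGB2HSV)
m=cv2.inRange(h,(30,90,40),(65,255,255)); k,l,q,c=cv2.connectedComponentsWithStats(m)
for j in range(1,k):
    if q[j,4]>100: print(q[j],c[j].round(1),at(t,*c[j],.032).round(4))
go(.5281,.0431,.05,102.87)
a=cv2.resize(s['img'][140:235,190:355,::-1],None,fx=4,fy=4)
b=cv2.resize(d['img'][:,60:450,::-1],None,fx=1,fy=1)
cv2.imwrite('pics/c4.png',np.hstack([cv2.resize(a,(430,248)),cv2.resize(b,(370,248*370*384//(390*248)))[:248]]) if 0 else np.vstack([cv2.resize(a,(500,288)),cv2.resize(d['img'][:240,:,::-1],(500,234))]))
```

```text
{'t': 10.3167, 'eef_pos': [0.5291, 0.0412, 0.1673], 'contact_force': [0.0298, -0.1447, 0.0487], 'gripper_width': 0.9958, 'grasp_force': 0.0, 'joint_vel': [0.0133, 0.0034, 0.0007, -0.0016, 0.0001, 0.002, -0.0014]}
[260  17  26  27 528] [272.6  29.9] [ 0.9785 -0.0603  0.032 ]
[227  39  23  24 380] [237.7  50.6] [0.9181 0.0319 0.032 ]
[289 174  17  17 213] [297.1 182.4] [ 0.5676 -0.1312  0.032 ]
[259 180  17  17 213] [267.2 188.1] [ 0.5512 -0.0536  0.032 ]
shift [ 0.002  -0.0006  0.1172] turn -0.0 yaw 102.87
```

View pics/c4.png

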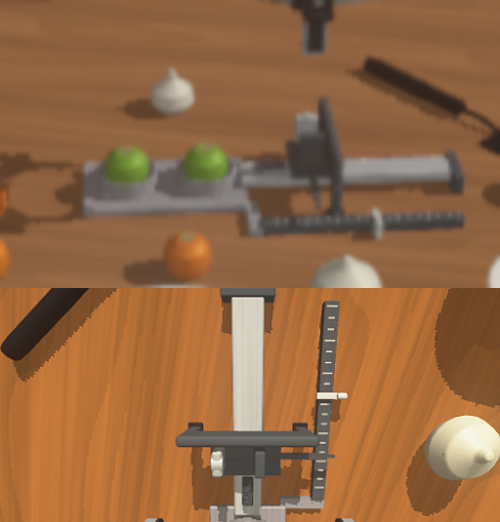

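Both tomatillos stand in the cups. In the composite, the bar and leg head are below the gripper, the clip is at wrist ≈(340,111) and the pointer at ≈(323,172). Next I lower the open fingers astride the ear and lever.

Emit:
servo_tool(motion=[[[0.002,0,0.04,0,0,0,1],[0.002,0,0.07,0,0,0,1],[0.002,0,0.085,0,0,0,1],[0.002,0,0.1,0,0,0,1],[0.002,0,0.115,0,0,0,1],[0.002,0,0.13,0,0,0,1],[0.002,0,0.13,0,0,0,1],[0.002,0,0.13,0,0,0,1]]])

```text
t: 11.13
eef_pos: [0.5282, 0.0437, 0.0369]
tool_rot: [-0.0, 0.623, 0.782, -0.001]
contact_force: [0.5, 0.1, 1.1]
gripper_width: 0.999
grasp_force: 0.0
```

```bash
cat >> h.py <<'E'
RP=np.array([.5395,-.0066,1.7954])
def rk(q):
    c,s=np.cos(RP[2]),np.sin(RP[2]); r=np.array(q[:2])-RP[:2]; return np.array([c*r[0]+s*r[1],-s*r[0]+c*r[1]])
E
python3 - <<'E'
from h import *
st();print('tcp rack',rk(bot.get_obs()['eef_pos']))
d=load('w4')
for z in(.012,.016): print('clip',rk(at(d,340,110.5,z)))
print('ptr',rk(at(d,322.6,172,.03)))
d=save('wrist','w5')
E
```

```text
{'t': 11.1333, 'eef_pos': [0.5282, 0.0437, 0.0369], 'contact_force': [0.5377, 0.1083, 1.1436], 'gripper_width': 0.9987, 'grasp_force': 0.0, 'joint_vel': [-0.0125, -0.0273, 0.0164, -0.0133, 0.0044, 0.0032, -0.004]}
tcp rack [ 0.05160041 -0.00017777]
clip [ 0.11237562 -0.08558623]
clip [ 0.11246585 -0.08446103]
ptr [ 0.05396761 -0.0680828 ]
```

View pics/w5.png

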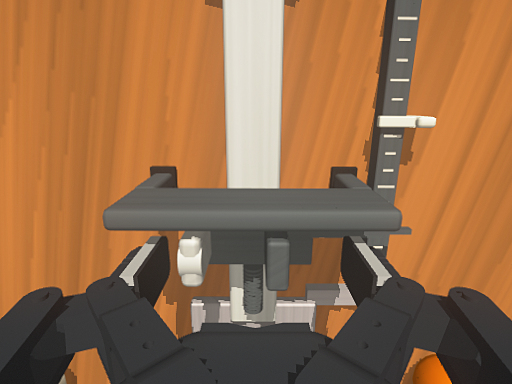

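The fingers stand astride the ear and lever behind the pan bar. The clip is at (405,121) and the pointer tip at about (400,231). Now I draw the leg out.

Emit:
servo_tool(motion=[[[0.006,0,0,0,0,0,1],[0.012,0,0,0,0,0,1],[0.018,0,0,0,0,0,1],[0.025,0,0,0,0,0,1],[0.032,0,0,0,0,0,1],[0.039,0,0,0,0,0,1],[0.046,0,0,0,0,0,1],[0.052,0,0,0,0,0,1],[0.058,0,0,0,0,0,1],[0.062,0,0,0,0,0,1],[0.064,0,0,0,0,0,1],[0.064,0,0,0,0,0,1],[0.064,0,0,0,0,0,1]]])

```text
t: 12.27
eef_pos: [0.514, 0.1071, 0.0372]
tool_rot: [-0.0, 0.622, 0.783, -0.0]
contact_force: [3.7, -3.0, 1.6]
gripper_width: 0.996
grasp_force: 1.8
```

Run:
```python
from h import *
st();print('tcp rack',rk(bot.get_obs()['eef_pos']))
d=save('wrist','w6');t=save('top','t6');s=save('scene','s6')
print('top clip/ptr proj if leg=.058', end=' ')
for n,D in(('w',d),('t',t),('s',s)):
    c,q=np.cos(RP[2]),np.sin(RP[2]);W=lambda x,y,z:[RP[0]+c*x-q*y,RP[1]+q*x+c*y,z]
    print(n,proj(D,[W(.113,-.079,.03),W(.113,-.079,.014)]).round(1).tolist())
b=cv2.resize(t['img'][150:230,165:265,::-1],(500,400),interpolation=cv2.INTER_CUBIC)
a=cv2.resize(d['img'][70:270,330:480,::-1],(300,400),interpolation=cv2.INTER_CUBIC)
cv2.imwrite('pics/c6.png',np.hstack([b,a]))
```

```text
{'t': 12.2667, 'eef_pos': [0.514, 0.1071, 0.0372], 'contact_force': [3.6826, -3.0027, 1.5572], 'gripper_width': 0.9962, 'grasp_force': 1.7723, 'joint_vel': [0.005, 0.0006, 0.0027, 0.0029, 0.0027, 0.0009, 0.0018]}
tcp rack [ 0.11655239 -0.00051135]
top clip/ptr proj if leg=.058 w [[391.3, 239.1], [379.8, 227.6]]
t [[200.2, 171.3], [201.0, 172.1]]
s [[314.0, 206.2], [313.7, 210.6]]
```

View pics/c6.png

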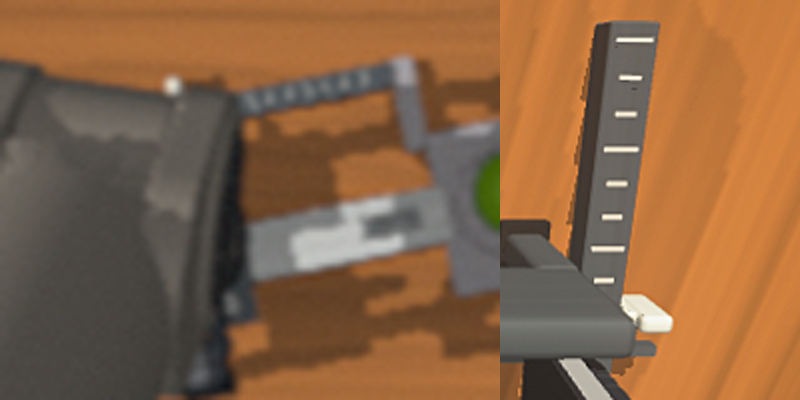

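The wrist crop shows the clip's outer block at crop ≈(646,308) and the pointer tip just below it at ≈(653,349).

Run:
```python
from h import *
d=load('w6')
for n,u,v,z in[('clip top',645,307,.02),('clip outer face bottom',655,332,.012),('ptr tip',653,349,.03),('ptr tip',653,349,.029)]:
    print(n,rk(at(d,330+(u-500)/2,70+v/2,z)).round(4))
w=load('w5')
print('before: ptr',rk(at(w,402,231,.03)).round(4),'clip',rk(at(w,425,121,.02)).round(4), rk(at(w,392,121,.014)).round(4))
```

```text
clip top [ 0.1183 -0.0895]
clip outer face bottom [ 0.1064 -0.0983]
ptr tip [ 0.1096 -0.0882]
ptr tip [ 0.1091 -0.0888]
before: ptr [ 0.0531 -0.0838] clip [ 0.113  -0.0926] [ 0.1126 -0.0775]
```

Run:
```python
from h import *
c,q=np.cos(RP[2]),np.sin(RP[2]);W=lambda x,y,z:[RP[0]+c*x-q*y,RP[1]+q*x+c*y,z]
for n,(u0,u1,v0,v1) in dict(w0=(280,320,10,45),w4=(320,370,90,130),w5=(370,445,105,140),w6=(385,425,205,245)).items():
    d=load(n);i=d['img'][v0:v1,u0:u1].astype(int)
    m=((i.min(2)>135)&(i.max(2)-i.min(2)<50)).astype(np.uint8)
    k,l,s,cc=cv2.connectedComponentsWithStats(m);j=1+s[1:,4].argmax()
    print(n,'u',u0+s[j,0],u0+s[j,0]+s[j,2]-1,'v',v0+s[j,1],v0+s[j,1]+s[j,3]-1)
    for x in(.110,.113,.116):
        B=np.array([W(x+a,y,z) for a in(-.003,.003) for y,z in((-.071,.014),(-.089,.02),(-.095,.02),(-.095,.012))])
        p=proj(d,B);print('  x',x,'u',p[:,0].min().round(1),p[:,0].max().round(1),'v',p[:,1].min().round(1),p[:,1].max().round(1))
    print('  cam',rk(d['pose'][:3,3]).round(3),d['pose'][2,3].round(3))
d=load('w6');print(d['img'][205:250:1,395:418:3].sum(2)//3)
```

```text
w0 u 285 308 v 24 29
  x 0.11 u 286.6 305.9 v 24.6 31.2
  x 0.113 u 286.6 306.0 v 22.0 28.7
  x 0.116 u 286.7 306.1 v 19.4 26.2
  cam [ 0.017 -0.03 ] 0.435
w4 u 324 355 v 107 113
  x 0.11 u 325.4 352.1 v 109.8 116.5
  x 0.113 u 325.6 352.4 v 106.7 113.3
  x 0.116 u 325.8 352.6 v 103.5 110.1
  cam [ 0.119 -0.002] 0.311
w5 u 378 435 v 116 127
  x 0.11 u 379.3 429.3 v 120.1 132.3
  x 0.113 u 380.0 430.3 v 114.6 126.7
  x 0.116 u 380.6 431.2 v 109.0 121.1
  cam [ 0.122 -0.001] 0.18
w6 u 390 415 v 218 235
  x 0.11 u 366.0 410.3 v 226.3 240.8
  x 0.113 u 366.5 411.0 v 221.9 236.2
  x 0.116 u 367.0 411.8 v 217.4 231.7
  cam [ 0.187 -0.001] 0.181
[[125 128 130 129 129 127 126 126]
 [126 128 129 129 130 127 126 126]
 [126 129 129 130 128 127 127 126]
 [127 129 129 130 128 127 127 125]
 [127 129 130 129 128 127 128 124]
 [127 130 130 129 127 127 127 124]
 [127 130 130 128 128 127 127 123]
 [128 129 129 130 127 127 125 122]
 [129 130 129 129 126 127 126 123]
 [129 129 130 129 128 127 126 123]
 [127 128 128 129 127 126 124 124]
 [118 118 122 129 126 127 124 123]
 [192 191 159 125 128 127 124 123
[... 422 characters left out ...]
 [ 92 139 214 244 244 244 244 178]
 [109 114 206 240 240 240 242 170]
 [113 134 203 237 237 236 238 164]
 [111  92 207 232 231 231 234 151]
 [109  89 203 229 229 230 232 140]
 [107 115 161 200 199 199 199 132]
 [104 111 131 137 134 135 139 135]
 [103 122 125 121 119 126 137 136]
 [100 124 127 125 122 131 138 137]
 [ 99 127 131 127 123 135 138 137]
 [ 95 102 102 103 124 138 137 136]
 [ 93  97  96  95 124 138 136 137]
 [ 91  96  96  95 111 139 137 137]
 [ 89 102 101 101  98 140 137 137]
 [ 87 103 103 103 103 139 136 136]
 [ 86 102 102 102 104 139 137 138]
 [ 79 101 102 103 110 138 136 138]
 [ 81  99  99  99 117 138 136 138]
 [ 92 123 119 119 135 138 137 138]
 [ 88 129 124 125 140 137 136 138]]
```

Emit:
servo_tool(motion=[[[0.002,0,0,0,0,0,1],[0.002,0,0,0,0,0,1],[0.002,0,0,0,0,0,1],[0.002,0,0,0,0,0,1],[0.002,0,0,0,0,0,1],[0.002,0,0,0,0,0,1],[0.002,0,0,0,0,0,1]]])

```text
t: 13.0
eef_pos: [0.5137, 0.1087, 0.0372]
tool_rot: [0.0, 0.623, 0.782, -0.0]
contact_force: [3.7, -3.1, 0.4]
gripper_width: 1.002
grasp_force: 2.3
```

Run:
```python
from h import *
st();print('tcp rack',rk(bot.get_obs()['eef_pos']))
d=save('wrist','w7');print(d['img'][225:252,398:413:3].sum(2)//3)
```

```text
{'t': 13.0, 'eef_pos': [0.5137, 0.1087, 0.0372], 'contact_force': [3.7216, -3.1227, 0.4316], 'gripper_width': 1.0017, 'grasp_force': 2.2815, 'joint_vel': [0.0006, -0.0005, 0.0001, 0.0012, -0.0011, 0.0016, -0.001]}
tcp rack [ 0.11815346 -0.0005052 ]
[[228 226 225 225 116]
 [222 227 225 230 133]
 [215 229 227 227 204]
 [227 229 228 227 233]
 [225 222 226 226 228]
 [208 220 239 238 238]
 [147 232 247 247 246]
 [124 229 245 245 244]
 [ 93 217 243 242 242]
 [ 95 215 239 238 238]
 [103 216 234 233 233]
 [ 94 217 230 229 230]
 [118 190 218 218 219]
 [124 137 155 154 154]
 [127 129 127 122 130]
 [102 101  99 122 132]
 [ 97  96  96 123 138]
 [ 98  97  96 111 138]
 [102 101 102  99 139]
 [103 102 103 103 140]
 [103 102 103 103 141]
 [102 102 102 109 139]
 [ 99  99 100 116 139]
 [133 126 119 134 137]
 [131 123 123 139 137]
 [128 122 125 140 137]
 [127 123 125 138 136]]
```

Emit:
servo_tool(motion=[[[0.001,0,0,0,0,0,1],[0.001,0,0,0,0,0,1],[0.001,0,0,0,0,0,0.8],[0.001,0,0,0,0,0,0.65],[0.001,0,0,0,0,0,0.5],[0.001,0,0,0,0,0,0.4],[0.001,0,0,0,0,0,0.3],[0.001,0,0,0,0,0,0.2],[0.001,0,0,0,0,0,0.2],[0.001,0,0,0,0,0,0.2],[0.001,0,0,0,0,0,0.2],[0.001,0,0,0,0,0,0.2],[0.001,0,0,0,0,0,0.2]]], grip_force=40)

```text
t: 14.13
eef_pos: [0.5121, 0.1096, 0.0372]
tool_rot: [-0.001, 0.623, 0.783, -0.001]
contact_force: [-2.5, -4.6, 7.6]
gripper_width: 0.361
grasp_force: 42.0
```

Run:
```python
from h import *
st();print('tcp rack',rk(bot.get_obs()['eef_pos']))
d=save('wrist','w8');print(d['img'][225:256,398:413:3].sum(2)//3)
t=save('top','t8');h=cv2.cvtColor(t['img'],cv2.COLOR_RGB2HSV)
m=cv2.inRange(h,(30,90,40),(65,255,255)); k,l,q,c=cv2.connectedComponentsWithStats(m)
for j in range(1,k):
    if q[j,4]>50: print(q[j],c[j].round(1))
```

```text
{'t': 14.1333, 'eef_pos': [0.5121, 0.1096, 0.0372], 'contact_force': [-2.4565, -4.6074, 7.639], 'gripper_width': 0.3614, 'grasp_force': 42.036, 'joint_vel': [-0.0016, 0.0007, 0.0005, 0.0005, -0.0003, 0.0, -0.0001]}
tcp rack [0.11938111 0.00078479]
[[230 227 228 215 124]
 [230 227 227 234 126]
 [232 229 227 230 193]
 [203 230 229 228 233]
 [117 227 230 229 232]
 [ 90 221 231 229 229]
 [105 213 229 228 228]
 [113 195 233 239 239]
 [113 170 244 247 247]
 [112 130 242 245 245]
 [110 125 234 243 242]
 [107 126 229 240 240]
 [105 126 229 236 236]
 [102 126 224 232 232]
 [ 99 113 210 224 221]
 [ 97 106 120 138 166]
 [ 94 100  95  94 126]
 [ 92  98  96  96 121]
 [ 92 102 101 101 109]
 [ 90 104 105 105 117]
 [ 88 104 105 105 119]
 [ 81 104 104 104 127]
 [ 83 101 102 102 128]
 [110 116 115 114 135]
 [139 131 125 127 141]
 [ 90 129 124 128 141]
 [ 84 129 124 128 141]
 [106 127 125 132 141]
 [106 125 125 134 140]
 [103 124 125 137 139]
 [133 124 124 138 139]]
[260  17  26  27 529] [272.5  29.9]
[227  39  23  24 375] [237.5  50.5]
[290 175  16  16 198] [297.6 182.5]
[260 180  16  17 202] [267.6 188. ]
```

Run:
```python
from h import *
c,q=np.cos(RP[2]),np.sin(RP[2]);W=lambda x,y,z:[RP[0]+c*x-q*y,RP[1]+q*x+c*y,z]
d=load('w8')
for x in(.108,.111,.113,.115,.118):
    print(x,'clip low edge',proj(d,[W(x-.003,-.095,.012)]).round(1),'pointer top x-1,x+1',proj(d,[W(x-.001,-.083,.03),W(x+.001,-.083,.03)]).round(1).tolist())
for n,v in(('w0',None),):
    pass
print('ptr w4/w5 known .055 ->',[rk(at(load('w5'),402,v,.03)).round(4).tolist() for v in(229,231,233)])
w=load('w5');print(w['img'][222:242,396:412:3].sum(2)//3)
```

```text
0.108 clip low edge [[403.6 242.1]] pointer top x-1,x+1 [[398.5, 253.1], [399.0, 250.0]]
0.111 clip low edge [[404.3 237.8]] pointer top x-1,x+1 [[399.2, 248.4], [399.7, 245.3]]
0.113 clip low edge [[404.7 234.9]] pointer top x-1,x+1 [[399.7, 245.3], [400.2, 242.1]]
0.115 clip low edge [[405.2 232. ]] pointer top x-1,x+1 [[400.2, 242.1], [400.7, 238.9]]
0.118 clip low edge [[405.9 227.7]] pointer top x-1,x+1 [[401.0, 237.3], [401.5, 234.1]]
ptr w4/w5 known .055 -> [[0.0543, -0.0836], [0.0531, -0.0838], [0.0519, -0.084]]
[[102  92 136 137 136 136]
 [100  90 138 136 135 136]
 [ 99  88 141 136 136 136]
 [ 97  86 144 140 138 135]
 [ 96  85 124 121 129 137]
 [ 95  83 101  98 103 138]
 [ 87  78  93  95  94 133]
 [ 76  82  98  99  98 113]
 [ 69 100 101 102 101 113]
 [ 97 103 102 102 102 118]
 [102 100 100 102 101 121]
 [ 98  97  97  99  98 122]
 [119 119 117 117 117 130]
 [137 137 136 138 137 136]
 [137 137 135 137 137 136]
 [136 136 135 136 136 135]
 [137 135 135 136 135 134]
 [136 135 135 137 137 134]
 [136 135 135 136 136 133]
 [136 133 136 136 136 134]]
```

Run:
```python
from h import *
d=load('w8');e=load('w6')
print('w8 front top edge',rk(at(d,407,231.5,.02)),'bottom',[rk(at(d,407,239.3,z)).round(4).tolist() for z in(.0,.006,.012)])
print('w6 front top edge',rk(at(e,407,227.5,.02)))
i=d['img'][205:240,398:416:3].sum(2)//3;print(i)
print('w8 back edge u=401',rk(at(d,401,217,.02)))
print('ptr',rk(at(d,402,244.5,.03)))
```

```text
w8 front top edge [ 0.1160256 -0.0915525] bottom [[0.1011, -0.1038], [0.104, -0.1003], [0.107, -0.0969]]
w6 front top edge [ 0.11573535 -0.09259449]
[[128 130 132 132 131 129]
 [128 130 131 133 131 129]
 [128 131 132 132 131 129]
 [129 131 132 132 131 129]
 [128 131 132 132 130 129]
 [130 131 132 132 130 129]
 [129 132 132 131 129 130]
 [129 132 132 132 129 130]
 [131 132 132 132 130 130]
 [131 133 131 132 129 130]
 [132 132 133 132 129 129]
 [132 132 133 131 129 130]
 [132 133 132 131 130 129]
 [132 131 132 131 130 128]
 [130 130 132 129 129 130]
 [124 125 130 130 129 128]
 [169 171 123 129 130 129]
 [223 224 173 127 130 129]
 [229 230 227 122 130 127]
 [227 226 230 140 129 126]
 [230 227 228 215 124 127]
 [230 227 227 234 126 125]
 [232 229 227 230 193 123]
 [203 230 229 228 233 115]
 [117 227 230 229 232 153]
 [ 90 221 231 229 229 220]
 [105 213 229 228 228 232]
 [113 195 233 239 239 241]
 [113 170 244 247 247 247]
 [112 130 242 245 245 245]
 [110 125 234 243 242 242]
 [107 126 229 240 240 240]
 [105 126 229 236 236 235]
 [102 126 224 232 232 231]
 [ 99 113 210 224 221 222]]
w8 back edge u=401 [ 0.12535948 -0.08656037]
ptr [ 0.11250058 -0.08423357]
```

Run:
```python
from h import *
e=load('w5');print(e['img'][112:132,376:440:5].sum(2)//3)
e=load('w4');print(e['img'][102:118,322:360:3].sum(2)//3)
d=load('w8')
for u,v in((415.5,230.5),(401.5,220.5)): print([rk(at(d,u,v,z)).round(4).tolist() for z in(.016,.02,.024)])
print(d['img'][222:242,410:424].sum(2)//3)
```

```text
[[ 58  59 102 104 104 100 106 129 129 129 127 124 122]
 [ 59  57 102 101 104 101 110 126 128 127 127 124 122]
 [ 59  48  93  95  96  94 110 125 124 123 124 122 123]
 [ 58 109 127 123 117 113 152 183 160 123 113 115 123]
 [ 55 236 237 235 233 230 240 234 240 242 211 135 125]
 [ 57 251 249 249 250 250 249 249 224 239 249 254 120]
 [ 56 233 233 233 233 233 233 232 202 243 246 247 154]
 [ 58 234 233 233 233 233 232 233 177 237 242 242 144]
 [ 58 235 232 232 232 233 232 232 129 229 239 239 145]
 [ 60 235 232 232 232 232 231 232 115 228 236 236 141]
 [ 64 235 231 231 231 231 231 231 108 226 231 231 130]
 [ 65 235 231 231 231 231 231 231 102 219 226 227 133]
 [ 66 236 232 232 232 233 232 232  95 213 221 222 133]
 [ 68 235 233 233 234 233 235 233 107 184 191 192 135]
 [ 61 183 183 185 188 191 194 197 103 150 154 155 137]
 [ 57  91  92  93  92  94 103 137 104 125 124 125 138]
 [ 59  64  68  69  68  68  86  82 117 124 120 123 138]
 [ 60  72  74  75  74  75  91  91 122 127 124 126 137]
 [ 59  73  75  75  74  75  92  91 125 127 122 127 136]
 [ 60  73  75  77  75  76  93  92 129 127 123 130 136]]
[... 1476 characters left out ...]
2 236 220 165 121 125 136 141 141 141 138 138 139]
 [228 228 230 232 230 186 127 132 139 140 139 139 138 139]
 [239 239 239 241 244 244 204 145 135 139 139 139 139 139]
 [247 247 247 247 248 251 253 215 129 137 138 138 139 139]
 [245 245 245 245 245 247 252 233 158 133 138 138 139 138]
 [242 242 242 242 243 244 248 222 154 134 137 139 139 138]
 [240 239 240 240 240 242 242 201 140 134 139 139 139 139]
 [236 236 236 235 236 239 235 188 138 135 138 139 139 140]
 [232 231 231 231 232 233 228 178 132 136 139 139 140 140]
 [221 221 222 222 223 223 198 154 134 138 139 138 140 141]
 [166 164 165 163 165 155 140 136 136 138 138 139 140 140]
 [126 129 134 140 141 139 137 137 138 139 138 140 141 139]]
```

```bash
python3 -c "
from h import *
st();print(bot.hand_in())"
```

```text
{'t': 14.2333, 'eef_pos': [0.5121, 0.1096, 0.0372], 'contact_force': [-1.9055, -5.284, 7.8282], 'gripper_width': 0.3569, 'grasp_force': 42.0363, 'joint_vel': [-0.0, -0.001, -0.0018, -0.0002, -0.0007, 0.0006, -0.0024]}
the job is handed in; nothing more can be done
None
```

I handed the job in at about 14 s of robot time with no verdict returned: both tomatillos are in the cups, the cam is closed (about 31 mm across ear and lever), the grip is holding at 42 N, and the pointer is an estimated 0–2 mm from the clip; I viewed 11 pictures, one over the limit of 10.

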